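# Flip a rinsed palette face down onto the drainer

## Task

The rinsed paint palette lies wells-up on the table in front of the draining board. With the fingertips and no great force, push it up against the front edge of the board, tip it up on that edge and flip it over onto the board, then push it along until the whole palette lies flat on the board, wells down, with nothing hanging over the front edge. Never pick the palette up, and do not disturb anything else on the board or the table.

Things in the scene. Friction and masses are not known exactly. Their poses are not given: they have to be found in the camera images.
- palette: white plastic palette with six wells (dried colour in them): a straight-sided tray 80 (x) x 120 (y) x 16 mm (z), walls and floor 4 mm, and round its open side a flat rim 3 mm thick that stands out 5 mm (90 x 130 mm over the rim, 13 mm clear under it); about 0.11 kg. Origin at the centre of its underside; z points out of the wells: up at the start, down once flipped
- palette_corner0 (a point): outer corner of the palette's rim, on the open side, at (-45, -65, 16) mm in the palette's frame
- palette_corner1 (a point): outer corner of the palette's rim, on the open side, at (-45, 65, 16) mm in the palette's frame
- palette_corner2 (a point): outer corner of the palette's rim, on the open side, at (45, 65, 16) mm in the palette's frame
- palette_corner3 (a point): outer corner of the palette's rim, on the open side, at (45, -65, 16) mm in the palette's frame
- drainer: fixed steel draining board, 170 (x) x 460 mm (y), origin under its centre on the table. Its ribbed top is 20 mm above the table; ribs run along x. Its front is an upright face 20 mm high at x = -85 mm, upper edge rounded by 3 mm; robot and palette are on that side, a long side of the palette facing it (within 0.25 rad). At the back a lip 10 mm above the top. The middle 260 mm of its width is free
- drainer_edge (a point): middle of the upper front edge of the draining board; axes as the board: x from the front to the back, horizontal, y along the edge, z up
- pot: upturned yellow plastic pot drying near one end of the board, 64 mm across, 62 mm tall, loose; origin at its underside
- bowl: small upturned green bowl with a white foot, drying near the other end of the board, 72 mm across, 30 mm tall, loose; origin at its underside
- dice_pot: white ceramic box pot painted as a die, 70 x 70 x 65 mm, loose; origin at its underside
- brush_jar: white ceramic jar with brushes, 84 mm across, 205 mm tall over the brushes, loose; origin at its underside
- brush: flat paint brush 150 mm long lying roughly along x on the table, loose
- paint_a: blue paint bottle with a white cap, 56 mm across, 160 mm tall, loose; origin at its underside
- paint_b: red paint bottle with a white cap, 56 mm across, 160 mm tall, loose; origin at its underside
There are look-alikes about, which are no part of the job. Several things have the shape of the palette; the one meant has the colours described above.

How it is judged:
By the outcome, as a careful person would: the job done as asked, in the order asked, and still so for the second after the job is handed in, with the robot touching nothing.
It also fails if it takes over 70 s, if anything falls off the work surface, if the arm or the gripper's body presses on something with over 40 N, if the wrist force passes 120 N, or if a joint passes its speed limit or range.

## Robot

A 6-joint arm with a two-finger parallel gripper is mounted at the origin on the work surface. World frame = base frame: x ahead of the robot, y to its left, z up, the work surface at z = 0. Lengths are in m, angles in rad, forces in N, time in s.
With the tool pointing down it reaches from about 0.275 to 0.825 m from the base axis. Payload 5.2 kg.
Tool frame: the origin (TCP) lies between the finger pads; the fingertips stand 19 mm ahead of it and the grasp point (between the pads) is the TCP; x points along the fingers, y is the direction in which the jaws open and shut, and the axes are right-handed (so a half turn about x gives the same grasp; the last joint's range is limited). The gripper opens to 93 mm and grips with 3 to 60 N. Pads are 15 mm wide; open, the fingers measure 128 mm over their backs; the gripper's body (75 mm by 188 mm) begins 65 mm behind the grasp point.
Start: joints at [1.096, 0.259, 1.535, -0, 1.348, -0.203], TCP at [0.148, 0.53, 0.238] pointing down, gripper open.
Joint ranges: [-3.14, 3.14], [-0.91, 2.08], [0.19, 2.58], [-1.22, 4.36], [0.22, 2.71], [-3.12, 3.12]. Speed limits (rad/s): [2.57, 2.57, 3.14, 3.14, 3.14, 3.14].

## Interface

Orientations are given as a unit quaternion [x, y, z, w].
In Python, from cell import manip gives the robot as it stands.
- The arm moves only by the tool arm_command, never from a script. Its argument "moves" is a list of rows, each an object of numbers: "x", "y", "z": the shift along the tool's x, y, z in m; "twist": the turn about the tool's x in units of 5 degrees (1.0 is 5 degrees); "fingers": the opening, from 0 (shut) to 1 (fully open). In form: [{"x": .., "y": .., "z": .., "twist": .., "fingers": ..}, ...]. A call has 1 to 12 rows; each row is the pose to reach, as a shift and turn from the pose commanded when the call began, along the tool's axes at that moment; what a row does not reach only later rows make up. A row lasts 1/10 s, in which the tool goes at most 50 mm and 8.59 degrees, less where a joint would pass 70% of its speed; a pose out of reach is approached as far as the arm can. A call with a gripper value outside its range is refused whole. The fingers move at their own pace and stop on an object; "newtons" is the grip in N (left out, the last holds). Time passes only in rows, so rows that repeat a pose let the fingers close. It gives the time, the measured TCP pose, the force and the opening at its end, in the units of the state.
- manip.observe(): the state, without advancing time (a new reading comes with each control period).
- manip.grab_frame(name): name is "side" or "top"; returns a dict with "pixels" (420x560x3 uint8, red, green, blue), "range_z" (420x560 float32, m along the optical axis (not along the pixel's ray), 0 where there is no reading), "fovy" (degrees; the focal length in pixels is half the picture's height over the tangent of half this angle, whatever the lens; pixels are square), "cx", "cy" (the principal point, pixels), "k1" (the pictures are not rectified: a ray, as slopes to the right and down, at radius r is drawn at 1 + k1 r^2 times it, then the intrinsics apply), "T" (4x4, takes a point from camera to world coordinates). Camera axes: x right, y down, z forward; pixel columns grow to the right and rows downward; lengths in m; the calibration is good to about 2 mm. A picture is of the moment at which its call begins.
- manip.job_done(): hands the job in, once; it reports no verdict.
Trained networks look in the newest picture that a camera, given by its name, has taken for a name from the list of things; names that differ only in an ending like _2 or _b are one class to them, and where a whole thing is asked for, a point or a joint stands for the part that bears it (a point fixed in the world has none). Each returns a list of dicts, best first, with "p" (0 to 1); they miss things now and then, are a little off and sometimes report something else, mostly with a low value. They report only what shows in the picture. A call takes as long as a camera call. They do not tell look-alikes from the thing itself.
- manip.find_in(camera, thing): "rect" ([left, top, right, bottom] in pixels, round what is visible of it).
- manip.outline_of(camera, thing): "region" (420x560 bool, what is visible of it) and "rect" ([left, top, right, bottom] in pixels, round what is visible of it).
- manip.pinpoint(camera, thing): "uv" ([column, row] in pixels: a listed point, or the origin of a listed thing).
The state is a dict: "t": time; "joints": joint angles; "qd": joint speeds; "joint_torque": joint torques, N m; "eef_pos": TCP position; "tool_rot": TCP orientation; "contact_force": force on the tool from outside, world axes, zero at the start; "torque": the same for the moment, N m; "grip_width": finger opening in m.
Only numpy, scipy, OpenCV 4.12 (cv2) and the standard library are available. Lean on these libraries where they do the work, as an engineer would, in place of code of your own. Each camera call takes 0.05 s, during which the arm holds its last target.

## Working session

There is one attempt and no reset: what is moved stays moved. The work goes in short steps, Python scripts to look and compute and a tool call to move; the robot and the scene stay as the last step left them, time stands still between calls to the robot, and variables do not carry over. Pictures are saved under pics/ and viewed, and the job is handed in when it is done.

Besides the shell and the picture viewer there is one more tool, called after "Emit:" by a JSON object that holds its "op" and its "data". arm_command: Moves the arm, as the interface text tells. Its arguments: {"type":"object","properties":{"moves":{"type":"array"},"newtons":{"type":"number"}},"required":["moves"]}

```bash
ls; mkdir -p pics
cat > h.py <<'E'
import numpy as np, cv2
from cell import manip
def snap(name,fn):
    f=manip.grab_frame(name); cv2.imwrite(fn,f["pixels"][:,:,::-1]); return f
def K(f):
    h=f["pixels"].shape[0]; F=h/2/np.tan(np.radians(f["fovy"])/2); return F
def ray(f,u,v):
    F=K(f); x=(u-f["cx"])/F; y=(v-f["cy"])/F; rd=np.hypot(x,y); r=rd
    for _ in range(30): r=rd/(1+f["k1"]*r*r)
    s=r/rd if rd>0 else 1
    return np.array([x*s,y*s,1.])
def pt(f,u,v,z=None):
    d=ray(f,u,v); T=f["T"]
    if z is None:
        zz=f["range_z"][int(round(v)),int(round(u))]; return (T@np.r_[d*zz,1])[:3]
    w=T[:3,:3]@d; return T[:3,3]+w*(z-T[2,3])/w[2]
def proj(f,p):
    c=(np.linalg.inv(f["T"])@np.r_[p,1])[:3]; s=c[:2]/c[2]; r2=s@s
    return s*(1+f["k1"]*r2)*K(f)+[f["cx"],f["cy"]]
def cloud(f):
    H,W=f["range_z"].shape; v,u=np.mgrid[:H,:W]; F=K(f)
    x=(u-f["cx"])/F; y=(v-f["cy"])/F; rd=np.hypot(x,y); r=rd.copy()
    for _ in range(30): r=rd/(1+f["k1"]*r*r)
    s=np.where(rd>0,r/np.maximum(rd,1e-9),1)
    z=f["range_z"]; P=np.stack([x*s*z,y*s*z,z],-1)
    return P@f["T"][:3,:3].T+f["T"][:3,3]
E
python3 - <<'E'
from h import *
import pickle
print(manip.observe())
for c in("side","top"):
    f=snap(c,f"pics/{c}0.png"); pickle.dump(f,open(f"{c}0.pkl","wb")); print(c,f["fovy"],f["cx"],f["cy"],f["k1"],f["T"])
    for t in("palette","drainer","drainer_edge","pot","bowl","palette_corner0"):
        print(t,[(round(r["p"],2),np.round(r["rect"])) for r in manip.find_in(c,t)] if "_" not in t else [(round(r["p"],2),np.round(r["uv"],1)) for r in manip.pinpoint(c,t)])
print(manip.observe()["t"])
E
```

```text
pics
{'t': 0.0, 'joints': array([ 1.09615599e+00,  2.59311297e-01,  1.53607862e+00,  1.98827349e-05,
        1.34800558e+00, -2.02837639e-01]), 'qd': array([ 2.89349342e-05,  1.42386677e-04,  6.35571819e-05,  1.38994946e-03,
       -1.04961445e-03, -3.57202390e-05]), 'joint_torque': array([ 1.56699287e-03, -4.37315047e+01, -2.83999962e+01,  7.21859699e-02,
        4.13045869e-02, -1.21553176e-04]), 'eef_pos': array([0.14740829, 0.52934413, 0.23683654]), 'tool_rot': array([ 0.09520384,  0.70080476, -0.09640165,  0.70036822]), 'contact_force': array([-0.57349638,  0.04178439, -0.29785819]), 'torque': array([-0.02452665,  0.02844881,  0.04849814]), 'grip_width': 0.09253149298913127}
side 49.681919782530976 280.1669208071917 213.8510506743553 -0.04667008406757887 [[ 0.95947413 -0.19982848  0.19869065  0.25466552]
 [-0.28178938 -0.67527272  0.68161683 -0.91961672]
 [-0.00203608 -0.70998263 -0.70421625  0.9986971 ]
 [ 0.          0.          0.          1.        ]]
palette [(0.97, array([267., 217., 321., 260.])), (0.74, array([222., 193., 260., 228.])), (0.7, array([213., 236., 249., 275
[... 1595 characters left out ...]
0.63, array([295.6, 182.2]))]
pot [(0.92, array([220., 161., 243., 179.]))]
bowl [(0.72, array([342., 132., 362., 153.]))]
palette_corner0 [(0.97, array([267.2, 239.8])), (0.92, array([318.8, 184.6])), (0.91, array([394.7, 279.5])), (0.91, array([413.1, 268.2])), (0.89, array([413.3, 295.5])), (0.84, array([276. , 275.2])), (0.83, array([214.2, 240.3])), (0.8, array([399.2, 307.4])), (0.78, array([323.8, 251.9])), (0.74, array([272.8, 193.3])), (0.72, array([277.6, 245.1])), (0.71, array([456.2, 263.8])), (0.63, array([230.9, 216.6])), (0.63, array([249.9, 265.5])), (0.57, array([281.5, 220. ])), (0.57, array([353.1, 319.9])), (0.55, array([321.6, 213. ])), (0.55, array([346.4, 290.5]))]
0.7
```

View pics/side0.png

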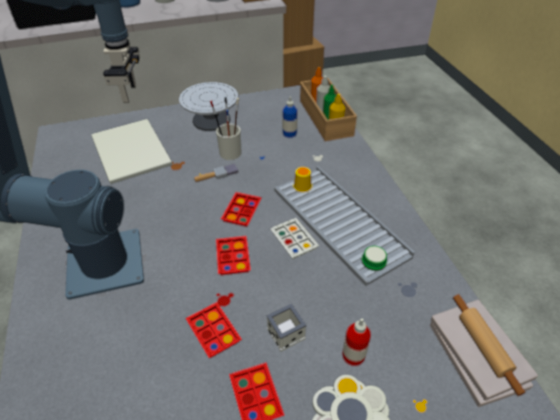

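View pics/top0.png

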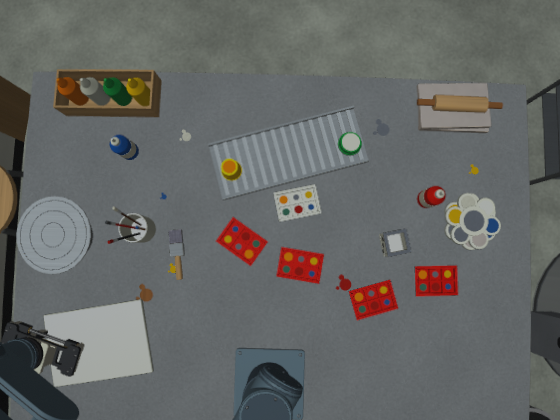

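Run:
```python
import cv2
a=cv2.imread("pics/top0.png")[90:340,190:480]; cv2.imwrite("pics/top0z.png",cv2.resize(a,None,fx=2.7,fy=2.4*1.125/1.0*1.0,interpolation=3)[:600])
a=cv2.imread("pics/side0.png")[150:400,180:440]; cv2.imwrite("pics/side0z.png",cv2.resize(a,None,fx=2.4,fy=2.4,interpolation=3))
```

```text
(no output)
```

View pics/top0z.png

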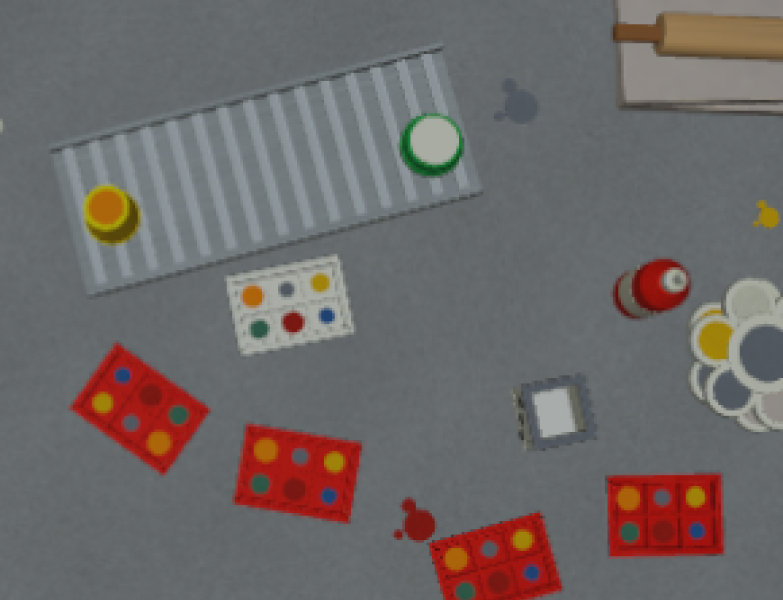

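Run:
```python
from h import *
import pickle
ft=pickle.load(open("top0.pkl","rb")); fs=pickle.load(open("side0.pkl","rb"))
Ct=cloud(ft); Cs=cloud(fs)
for nm,f,C,reg in(("t",ft,Ct,(265,330,175,230)),("s",fs,Cs,(262,328,210,265))):
    u0,u1,v0,v1=reg; px=f["pixels"][v0:v1,u0:u1].astype(int); c=C[v0:v1,u0:u1]
    m=(px.min(-1)>165)
    print(nm,m.sum(),np.median(c[m],0),np.percentile(c[m][:,2],[5,50,95]))
# drainer by height
for nm,C in(("t",Ct),("s",Cs)):
    m=(C[...,2]>.012)&(C[...,2]<.026)&(C[...,0]>.4)&(C[...,0]<.85)&(abs(C[...,1])<.35)
    P=C[m]; print(nm,m.sum(),P.mean(0)); r=cv2.minAreaRect(P[:,:2].astype(np.float32)*1000); print(r, cv2.boxPoints(r))
    t=(C[...,2]<.2)&(C[...,0]>.3)&(C[...,0]<.5)&(abs(C[...,1])<.3)
    print("table",np.percentile(C[t][:,2],[10,50,90]))
```

```text
t 84 [ 0.52816763 -0.05431387  0.01071158] [0.00109591 0.01071158 0.02028508]
s 455 [ 0.54733782 -0.07128172  0.01583108] [0.00301139 0.01583108 0.02123547]
t 7801 [ 0.66155903 -0.02231658  0.0180331 ]
((621.0109252929688, -13.81048583984375), (441.53759765625, 656.9277954101562), 0.4231775403022766) [[ 397.8222   313.0139 ]
 [ 402.67413 -343.89597]
 [ 844.19965 -340.63486]
 [ 839.3477   316.275  ]]
table [-0.00274095  0.0016252   0.01344376]
s 6478 [ 0.66706717 -0.04869776  0.01800924]
((548.0999755859375, 13.473480224609375), (445.8702392578125, 653.7850341796875), 14.990728378295898) [[ 248.19695  271.57608]
 [ 417.30676 -359.95914]
 [ 848.003   -244.62912]
 [ 678.8932   386.9061 ]]
table [-0.00179804  0.00133204  0.01376108]
```

The white palette at top (298,203) / side (294,238) is the one meant. The four at top (241,241), (301,265), (373,300), (436,281) have red trays and don't match the description. The enlarged crop shows it white with six coloured wells, in front of the board.

```bash
cat >> h.py <<'E'
def quadfit(f,seed,z,thr=None,ch=None):
    px=f["pixels"].astype(int)
    H=np.zeros(px.shape[:2],np.uint8)
    u0,u1,v0,v1=seed
    sub=px[v0:v1,u0:u1]; m=((sub.max(-1)-sub.min(-1)>60)|(sub.min(-1)>(thr or 140))).astype(np.uint8)
    m=cv2.morphologyEx(m,cv2.MORPH_CLOSE,np.ones((5,5)))
    n,l,s,c=cv2.connectedComponentsWithStats(m); k=1+np.argmax(s[1:,4]); m=l==k
    vv,uu=np.nonzero(m); uv=np.c_[uu+u0,vv+v0]
    P=np.array([pt(f,a,b,z)[:2] for a,b in cv2.convexHull(uv.astype(np.int32))[:,0]])
    r=cv2.minAreaRect((P*1000).astype(np.float32)); return r,uv
E
python3 - <<'E'
from h import *
import pickle
ft=pickle.load(open("top0.pkl","rb")); fs=pickle.load(open("side0.pkl","rb"))
for f,s in((ft,(262,335,178,230)),(fs,(262,328,210,268))):
    r,uv=quadfit(f,s,.0145); print("palette",r,len(uv)); print(cv2.boxPoints(r))
# drainer: depth-based
for f,ns in((ft,"t"),(fs,"s")):
    C=cloud(f); m=((C[...,2]>.011)&(C[...,2]<.035)&(C[...,0]>.5)&(C[...,0]<.85)&(C[...,1]>-.28)&(C[...,1]<.25)).astype(np.uint8)
    m=cv2.morphologyEx(m,cv2.MORPH_OPEN,np.ones((3,3)))
    n,l,s,c=cv2.connectedComponentsWithStats(m); k=1+np.argmax(s[1:,4]); m=l==k
    cv2.imwrite(f"pics/m{ns}.png",(m*255).astype(np.uint8)); P=C[m]
    r=cv2.minAreaRect((P[:,:2]*1000).astype(np.float32)); print("drainer",s[k],r); print(cv2.boxPoints(r))
# top view: known line pixels of front edge: (222,199)-(368,160)
for f,L in((ft,[(225,199),(367,161),(209,146),(354,108)]),(fs,[(277,190),(365,279),(316,170),(412,253)])):
    for u,v in L: print((u,v),pt(f,u,v,.02))
print([ (round(r["p"],2),r["uv"]) for r in manip.pinpoint("top","drainer")])
E
```

```text
palette ((542.0914916992188, -68.71397399902344), (88.65595245361328, 128.51829528808594), 13.049802780151367) 1214
[[ 484.39874    -16.123535 ]
 [ 513.4179    -141.32274  ]
 [ 599.78424   -121.30441  ]
 [ 570.7651       3.8947906]]
palette ((543.94384765625, -68.01114654541016), (95.07015228271484, 134.9209747314453), 13.189777374267578) 1091
[[ 482.26984   -13.17671 ]
 [ 513.0557   -144.53842 ]
 [ 605.61786  -122.84558 ]
 [ 574.832       8.516129]]
drainer [ 210  106  158   93 7000] ((694.167724609375, -37.73054504394531), (178.38909912109375, 459.89483642578125), 16.488615036010742)
[[ 543.3764   157.44492]
 [ 673.90594 -283.53723]
 [ 844.95905 -232.906  ]
 [ 714.4295   208.07614]]
drainer [ 275  167  139  114 6039] ((698.2335815429688, -37.669464111328125), (184.33132934570312, 463.1957702636719), 16.544626235961914)
[[ 543.9335   158.09457]
 [ 675.834   -285.92404]
 [ 852.5337  -233.4335 ]
 [ 720.6332   210.58511]]
(225, 199) [0.54536642 0.1476625  0.02      ]
(367, 161) [ 0.67400053 -0.27896213  0.02      ]
(209, 146) [0.70665548 0.20344573 0.02      ]
(354, 108) [ 0.83891639 -0.23754558  0.02      ]
(277, 190) [0.55185439 0.13572769 0.02      ]
(365, 279) [ 0.67899861 -0.2748418   0.02      ]
(316, 170) [0.70709504 0.19605667 0.02      ]
(412, 253) [ 0.8439437  -0.22891861  0.02      ]
[]
```

Run:
```python
from h import *
import pickle
f=pickle.load(open("top0.pkl","rb")); 
a=f["pixels"][150:240,200:380,::-1]; cv2.imwrite("pics/topzz.png",cv2.resize(a,None,fx=4.4,fy=4.4,interpolation=cv2.INTER_NEAREST))
f=pickle.load(open("side0.pkl","rb")); 
a=f["pixels"][160:290,250:420,::-1]; cv2.imwrite("pics/sidezz.png",cv2.resize(a,None,fx=4.5,fy=4.5,interpolation=cv2.INTER_NEAREST))
```

```text
(no output)
```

View pics/topzz.png

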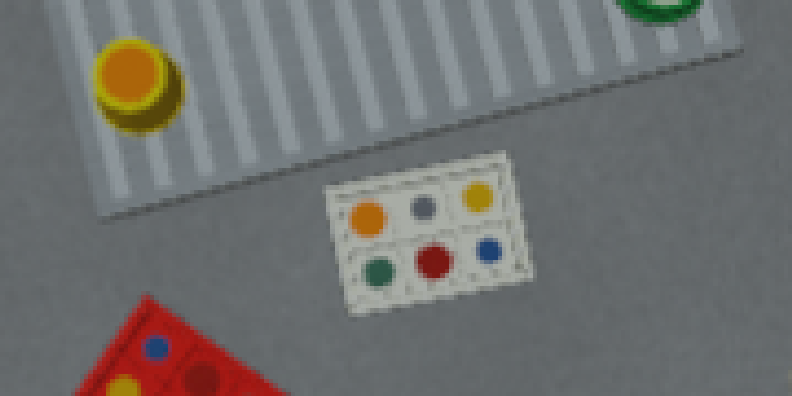

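View pics/sidezz.png

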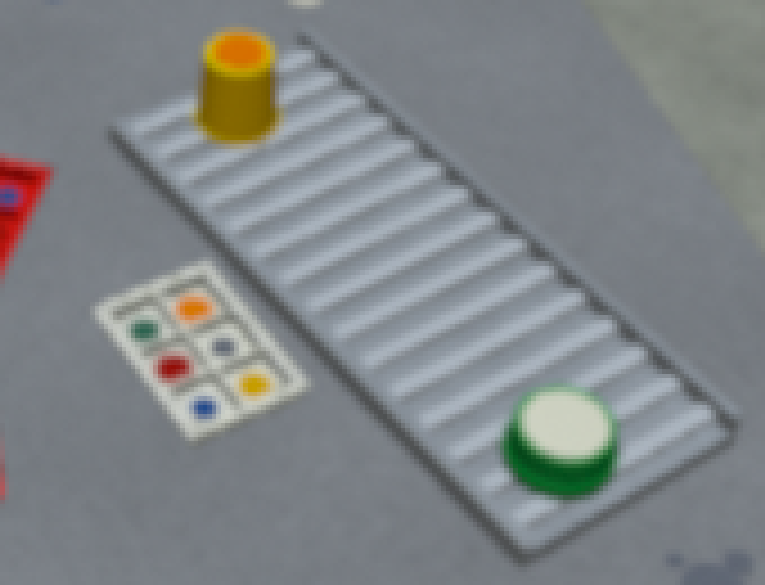

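Palette: centre ≈ (0.543, −0.0685), yaw 13°. The two views agree within 2 mm, and the size comes out at 90×130. Board: yaw ≈ 16.7°, edge middle ≈ (0.609, −0.063). The gap is about 20 mm. Next, the approach behind the near edge, with the tool's jaw axis along the board.

```bash
cat >> h.py <<'E'
from scipy.spatial.transform import Rotation as R
YAW=np.radians(16.7); n=np.array([np.cos(YAW),np.sin(YAW),0]); t=np.array([-n[1],n[0],0])
def state():
    o=manip.observe(); return o,R.from_quat(o["tool_rot"]).as_matrix()
def show():
    o,M=state(); p=o["eef_pos"]
    print("t",round(o["t"],2),"pos",np.round(p,4),"n,t",round(p@n,4),round(p@t,4),"tipz",round(p[2]-.019,4),"F n,t,z",np.round([o["contact_force"]@n,o["contact_force"]@t,o["contact_force"][2]],2),"w",round(o["grip_width"],4))
    print(np.round(M,3).tolist(),"joints",np.round(o["joints"],2))
def delta(target):
    o,M=state(); print("tool shift",np.round(M.T@(np.array(target)-o["eef_pos"]),4))
E
python3 - <<'E'
from h import *
import pickle
f=pickle.load(open("top0.pkl","rb"))
c=np.array([.543,-.0685,0]); e=np.array([.609,-.063,0])
print("pal n,t",c@n,c@t,"edge n,t",e@n,e@t)
for u,v in((324,252),(319,282),(282,247),(277,278)): p=pt(f,u,v,.0145); print("red n,t",p@n,p@t,p)
show()
M=state()[1]
# desired: tool x down, tool z along +-n
x=M[:,0]
for s in(1,-1):
    z=s*n; ang=np.arctan2(np.dot(np.cross(M[:,2],z),x),M[:,2]@z); print(s,np.degrees(ang),np.degrees(ang)/5)
nn=c@n-.045-.0075-.022; P=nn*n+(c@t)*t; P[2]=.16; print(P); delta(P)
E
```

```text
pal n,t 0.5004134190913008 -0.2216476031752977 edge n,t 0.565210186610265 -0.2353453737637294
red n,t 0.33405273805397595 -0.26108488722776513 [ 0.39498872 -0.15407941  0.0145    ]
red n,t 0.25198913611341117 -0.22300887916933113 [ 0.30544481 -0.14119119  0.0145    ]
red n,t 0.3812005100144167 -0.14365057249272722 [ 0.40640193 -0.02804977  0.0145    ]
red n,t 0.29604174258294697 -0.10533474396589279 [ 0.31382449 -0.01582128  0.0145    ]
t 0.75 pos [0.1476 0.5298 0.2377] n,t 0.2936 0.4651 tipz 0.2187 F n,t,z [0.32 0.19 0.75] w 0.093
[[0.0, 0.268, 0.963], [0.0, 0.963, -0.268], [-1.0, 0.0, 0.0]] joints [ 1.1   0.26  1.53 -0.    1.35 -0.2 ]
1 -32.27232897943522 -6.454465795887044
-1 147.72767102056477 29.545534204112954
[ 0.47164222 -0.08990836  0.16      ]
tool shift [ 0.0777 -0.51    0.4785]
```

Emit:
{"op": "arm_command", "data": {"moves": [{"y": -0.51, "z": 0.478, "twist": -6.45, "fingers": 0.6}, {"y": -0.51, "z": 0.478, "twist": -6.45, "fingers": 0.6}, {"y": -0.51, "z": 0.478, "twist": -6.45, "fingers": 0.6}, {"y": -0.51, "z": 0.478, "twist": -6.45, "fingers": 0.6}, {"y": -0.51, "z": 0.478, "twist": -6.45, "fingers": 0.6}, {"y": -0.51, "z": 0.478, "twist": -6.45, "fingers": 0.6}, {"y": -0.51, "z": 0.478, "twist": -6.45, "fingers": 0.6}, {"y": -0.51, "z": 0.478, "twist": -6.45, "fingers": 0.6}, {"y": -0.51, "z": 0.478, "twist": -6.45, "fingers": 0.6}, {"y": -0.51, "z": 0.478, "twist": -6.45, "fingers": 0.6}, {"y": -0.51, "z": 0.478, "twist": -6.45, "fingers": 0.6}, {"y": -0.51, "z": 0.478, "twist": -6.45, "fingers": 0.6}]}}

```text
validation failed for argument at $.mo...
```

Run:
```python
from h import *
show(); M=state()[1]; print("yaw err deg",np.degrees(np.arctan2(M[1,2],M[0,2]))-16.7)
P=.427*n-.2216*t; P[2]=.16; delta(P)
```

```text
t 0.75 pos [0.1476 0.5298 0.2377] n,t 0.2936 0.4651 tipz 0.2187 F n,t,z [0.32 0.19 0.75] w 0.093
[[0.0, 0.268, 0.963], [0.0, 0.963, -0.268], [-1.0, 0.0, 0.0]] joints [ 1.1   0.26  1.53 -0.    1.35 -0.2 ]
yaw err deg -32.27232905676217
tool shift [ 0.0777 -0.5094  0.4794]
```

Emit:
{"op": "arm_command", "data": {"moves": [{"x": 0.0, "y": -0.51, "z": 0.478, "twist": -6.45, "fingers": 0.6}, {"x": 0.0, "y": -0.51, "z": 0.478, "twist": -6.45, "fingers": 0.6}, {"x": 0.0, "y": -0.51, "z": 0.478, "twist": -6.45, "fingers": 0.6}, {"x": 0.0, "y": -0.51, "z": 0.478, "twist": -6.45, "fingers": 0.6}, {"x": 0.0, "y": -0.51, "z": 0.478, "twist": -6.45, "fingers": 0.6}, {"x": 0.0, "y": -0.51, "z": 0.478, "twist": -6.45, "fingers": 0.6}, {"x": 0.0, "y": -0.51, "z": 0.478, "twist": -6.45, "fingers": 0.6}, {"x": 0.0, "y": -0.51, "z": 0.478, "twist": -6.45, "fingers": 0.6}, {"x": 0.0, "y": -0.51, "z": 0.478, "twist": -6.45, "fingers": 0.6}, {"x": 0.0, "y": -0.51, "z": 0.478, "twist": -6.45, "fingers": 0.6}, {"x": 0.0, "y": -0.51, "z": 0.478, "twist": -6.45, "fingers": 0.6}, {"x": 0.0, "y": -0.51, "z": 0.478, "twist": -6.45, "fingers": 0.6}]}}

```text
t: 1.95
eef_pos: [0.417, 0.0136, 0.2381]
tool_rot: [-0.102, 0.699, 0.102, 0.7]
contact_force: [1.3, 1.1, 0.4]
grip_width: 0.0558
```

Run:
```python
from h import *
show(); M=state()[1]; print("yaw err deg",np.degrees(np.arctan2(M[1,2],M[0,2]))-16.7)
P=.427*n-.2216*t; P[2]=.16; delta(P)
```

```text
t 1.95 pos [0.417  0.0136 0.2381] n,t 0.4033 -0.1068 tipz 0.2191 F n,t,z [1.52 0.7  0.41] w 0.0558
[[0.001, -0.286, 0.958], [-0.0, 0.958, 0.286], [-1.0, -0.0, 0.001]] joints [-0.24  0.01  1.82  0.    1.3  -2.1 ]
yaw err deg -0.05543000723861624
tool shift [ 0.0782 -0.1147  0.0237]
```

Emit:
{"op": "arm_command", "data": {"moves": [{"x": 0.0, "y": -0.115, "z": 0.024, "twist": 0, "fingers": 0.6}, {"x": 0.0, "y": -0.115, "z": 0.024, "twist": 0, "fingers": 0.6}, {"x": 0.0, "y": -0.115, "z": 0.024, "twist": 0, "fingers": 0.6}, {"x": 0.05, "y": -0.115, "z": 0.024, "twist": 0, "fingers": 0.6}, {"x": 0.1, "y": -0.115, "z": 0.024, "twist": 0, "fingers": 0.6}, {"x": 0.15, "y": -0.115, "z": 0.024, "twist": 0, "fingers": 0.6}, {"x": 0.15, "y": -0.115, "z": 0.024, "twist": 0, "fingers": 0.6}, {"x": 0.15, "y": -0.115, "z": 0.024, "twist": 0, "fingers": 0.6}]}}

```text
t: 2.75
eef_pos: [0.4721, -0.087, 0.0881]
tool_rot: [-0.102, 0.7, 0.103, 0.699]
contact_force: [1.1, -0.6, 1.1]
grip_width: 0.0556
```

Run:
```python
from h import *
import pickle
for c in("side","top"):
    f=snap(c,f"pics/{c}1.png"); pickle.dump(f,open(f"{c}1.pkl","wb"))
a=cv2.imread("pics/side1.png")[120:300,200:420]; cv2.imwrite("pics/side1z.png",cv2.resize(a,None,fx=3,fy=3,interpolation=3))
show()
P=.427*n-.2216*t; P[2]=.026; delta(P)
```

```text
t 2.85 pos [ 0.4742 -0.088   0.0903] n,t 0.4289 -0.2206 tipz 0.0713 F n,t,z [0.06 0.27 0.47] w 0.0555
[[0.004, -0.287, 0.958], [-0.002, 0.958, 0.288], [-1.0, -0.003, 0.003]] joints [-0.42  0.29  1.89  0.    0.95 -2.28]
tool shift [ 0.0643 -0.0008 -0.0021]
```

View pics/side1z.png

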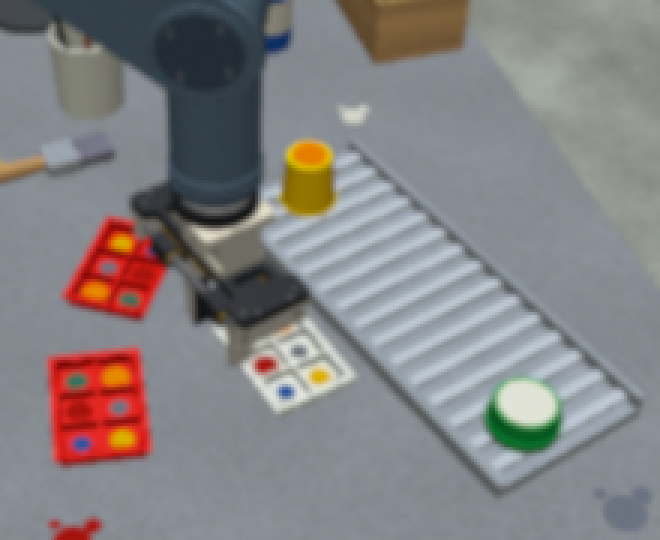

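The fingers are behind the white palette's near edge, roughly on its centre line, and clear of the red trays. Lowering now, then pushing gently forward.

Emit:
{"op": "arm_command", "data": {"moves": [{"x": 0.03, "y": 0, "z": -0.002, "twist": 0, "fingers": 0.6}, {"x": 0.05, "y": 0, "z": -0.002, "twist": 0, "fingers": 0.6}, {"x": 0.063, "y": 0, "z": -0.002, "twist": 0, "fingers": 0.6}, {"x": 0.063, "y": 0, "z": -0.002, "twist": 0, "fingers": 0.6}, {"x": 0.063, "y": 0, "z": 0.01, "twist": 0, "fingers": 0.6}, {"x": 0.063, "y": 0, "z": 0.016, "twist": 0, "fingers": 0.6}, {"x": 0.063, "y": 0, "z": 0.02, "twist": 0, "fingers": 0.6}, {"x": 0.063, "y": 0, "z": 0.024, "twist": 0, "fingers": 0.6}, {"x": 0.063, "y": 0, "z": 0.028, "twist": 0, "fingers": 0.6}, {"x": 0.063, "y": 0, "z": 0.03, "twist": 0, "fingers": 0.6}]}}

```text
t: 3.85
eef_pos: [0.5014, -0.0788, 0.0248]
tool_rot: [-0.103, 0.7, 0.103, 0.7]
contact_force: [-0.4, -0.7, 0.7]
grip_width: 0.0556
```

Run:
```python
from h import *
import pickle
for c in("side",):
    f=snap(c,f"pics/{c}2.png")
a=cv2.imread("pics/side2.png")[160:300,220:420]; cv2.imwrite("pics/side2z.png",cv2.resize(a,None,fx=3.5,fy=3.5,interpolation=3))
show()
```

```text
t 3.9 pos [ 0.5015 -0.0788  0.0247] n,t 0.4577 -0.2196 tipz 0.0057 F n,t,z [-0.7   0.39  0.48] w 0.0553
[[0.0, -0.287, 0.958], [0.0, 0.958, 0.287], [-1.0, -0.0, 0.0]] joints [-0.38  0.43  1.89  0.    0.82 -2.24]
```

View pics/side2z.png

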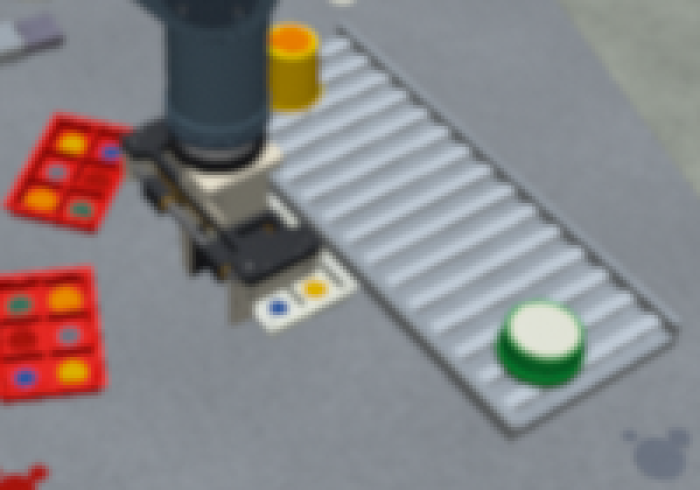

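The palette moves ahead of the fingers and has nearly reached the board. Continuing slowly and watching the force.

Emit:
{"op": "arm_command", "data": {"moves": [{"x": 0, "y": 0, "z": 0.002, "twist": 0, "fingers": 0.6}, {"x": 0, "y": 0, "z": 0.004, "twist": 0, "fingers": 0.6}, {"x": 0, "y": 0, "z": 0.006, "twist": 0, "fingers": 0.6}, {"x": 0, "y": 0, "z": 0.008, "twist": 0, "fingers": 0.6}]}}

```text
t: 4.3
eef_pos: [0.5089, -0.0767, 0.0246]
tool_rot: [-0.102, 0.7, 0.103, 0.7]
contact_force: [0.1, 0.2, -0.1]
grip_width: 0.0559
```

Emit:
{"op": "arm_command", "data": {"moves": [{"x": 0, "y": 0, "z": 0.001, "twist": 0, "fingers": 0.6}, {"x": 0, "y": 0, "z": 0.002, "twist": 0, "fingers": 0.6}]}}

```text
t: 4.5
eef_pos: [0.5103, -0.0762, 0.0246]
tool_rot: [-0.103, 0.7, 0.103, 0.699]
contact_force: [-3.9, -2.0, 3.0]
grip_width: 0.0556
```

Emit:
{"op": "arm_command", "data": {"moves": [{"x": 0, "y": 0, "z": 0.001, "twist": 0, "fingers": 0.6}, {"x": 0, "y": 0, "z": 0.002, "twist": 0, "fingers": 0.6}]}}

```text
t: 4.7
eef_pos: [0.5104, -0.0761, 0.0246]
tool_rot: [-0.103, 0.701, 0.103, 0.698]
contact_force: [-10.5, -6.5, 7.5]
grip_width: 0.0556
```

Run:
```python
import numpy as np
from h import show
show()
# section, x to board; board face x=0 up to 17, round r3 center (3,17), top z=20
V=np.array([(-45,13),(-45,16),(45,16),(45,13),(40,0),(-40,0)],float)
seg=[]
for a,b in zip(V,np.roll(V,-1,0)): seg.append(a+np.linspace(0,1,120)[:,None]*(b-a))
S=np.vstack(seg)
for d in list(range(0,100,5)):
    th=np.radians(d); c,s=np.cos(th),np.sin(th)
    Q=np.c_[S[:,0]*c+S[:,1]*s,-S[:,0]*s+S[:,1]*c]; Q[:,1]-=Q[:,1].min()
    # max shift right w/o penetrating board
    lim=1e9
    for x,z in Q:
        if z<=17: b=0
        elif z<20: b=3-np.sqrt(9-(z-17)**2)
        else: continue
        lim=min(lim,b-x)
    X=Q[:,0]+lim; i=X.argmin(); print(d,"leftmost x %.1f z %.1f"%(X[i],Q[i,1]),"top z %.1f"%Q[:,1].max())
```

```text
t 4.7 pos [ 0.5104 -0.0761  0.0246] n,t 0.467 -0.2196 tipz 0.0056 F n,t,z [-11.97  -3.23   7.52] w 0.0556
[[-0.005, -0.288, 0.958], [-0.001, 0.958, 0.288], [-1.0, 0.001, -0.005]] joints [-0.36  0.45  1.86 -0.    0.84 -2.22]
0 leftmost x -90.0 z 13.0 top z 16.0
5 leftmost x -89.9 z 20.4 top z 23.3
10 leftmost x -89.2 z 27.6 top z 30.5
15 leftmost x -87.7 z 34.6 top z 37.5
20 leftmost x -85.6 z 41.3 top z 44.1
25 leftmost x -83.8 z 33.8 top z 50.4
30 leftmost x -81.6 z 40.0 top z 56.4
35 leftmost x -78.8 z 45.9 top z 61.9
40 leftmost x -75.4 z 51.4 top z 66.9
45 leftmost x -71.4 z 56.6 top z 71.4
50 leftmost x -66.9 z 61.3 top z 75.4
55 leftmost x -61.9 z 65.5 top z 78.8
60 leftmost x -56.4 z 69.3 top z 81.6
65 leftmost x -50.4 z 72.5 top z 83.8
70 leftmost x -44.1 z 75.4 top z 85.6
75 leftmost x -37.5 z 78.7 top z 87.7
80 leftmost x -30.5 z 81.5 top z 89.2
85 leftmost x -23.3 z 83.5 top z 89.9
90 leftmost x -16.0 z 74.2 top z 90.0
95 leftmost x -17.0 z 6.4 top z 89.9
```

Emit:
{"op": "arm_command", "data": {"moves": [{"x": -0.002, "y": 0, "z": 0, "twist": 0, "fingers": 0.6}, {"x": -0.004, "y": 0, "z": 0, "twist": 0, "fingers": 0.6}, {"x": -0.006, "y": 0, "z": 0, "twist": 0, "fingers": 0.6}, {"x": -0.008, "y": 0, "z": 0, "twist": 0, "fingers": 0.6}]}}

```text
t: 5.1
eef_pos: [0.5105, -0.076, 0.0321]
tool_rot: [-0.102, 0.701, 0.103, 0.698]
contact_force: [-5.5, -4.4, -0.7]
grip_width: 0.0553
```

Run:
```python
from h import *
for c in("side",):
    f=snap(c,f"pics/{c}3.png")
a=cv2.imread("pics/side3.png")[190:270,240:340]; cv2.imwrite("pics/side3z.png",cv2.resize(a,None,fx=6,fy=6,interpolation=3))
show()
```

```text
t 5.15 pos [ 0.5106 -0.076   0.0324] n,t 0.4672 -0.2195 tipz 0.0134 F n,t,z [-6.54 -2.71 -0.04] w 0.0561
[[-0.004, -0.287, 0.958], [-0.0, 0.958, 0.287], [-1.0, 0.001, -0.004]] joints [-0.36  0.43  1.86 -0.    0.85 -2.22]
```

View pics/side3z.png

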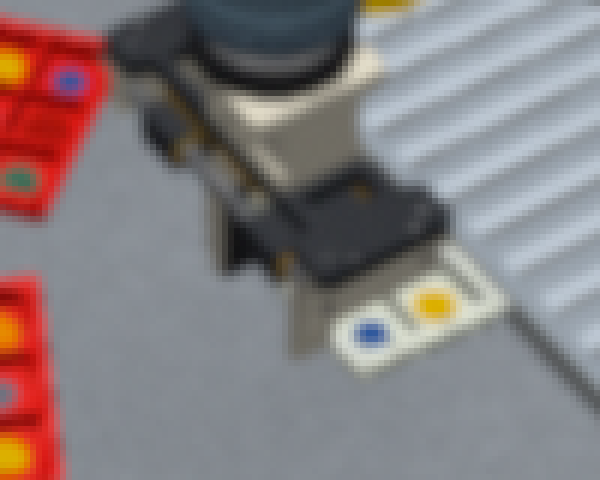

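```bash
cat >> h.py <<'E'
def profile(f,box,lo=0.004,thr=140):
    C=cloud(f); u0,u1,v0,v1=box; px=f["pixels"][v0:v1,u0:u1].astype(int); c=C[v0:v1,u0:u1]
    m=((px.max(-1)-px.min(-1)>50)|(px.min(-1)>thr)); P=c[m]; nn=P@n; tt=P@t
    for a in np.arange(.42,.68,.01):
        k=(nn>=a)&(nn<a+.01)&(tt<-.235-.02)&(tt>-.31)
        if k.sum()>2: print("n %.2f"%a,k.sum(),"z med %.1f max %.1f mm"%(np.median(P[k,2])*1e3,P[k,2].max()*1e3), "t %.3f..%.3f"%(tt[k].min(),tt[k].max()))
E
python3 - <<'E'
from h import *
f=manip.grab_frame("side"); profile(f,(285,330,220,260))
E
```

```text
n 0.47 8 z med 26.6 max 38.0 mm t -0.286..-0.262
n 0.48 30 z med 22.4 max 27.4 mm t -0.284..-0.255
n 0.49 18 z med 20.8 max 99.1 mm t -0.306..-0.258
n 0.50 28 z med 12.7 max 138.5 mm t -0.307..-0.255
n 0.51 20 z med 11.3 max 24.9 mm t -0.284..-0.256
n 0.52 30 z med 18.1 max 25.4 mm t -0.287..-0.258
n 0.53 17 z med 12.2 max 22.4 mm t -0.287..-0.256
n 0.54 21 z med 8.4 max 19.4 mm t -0.284..-0.257
n 0.55 26 z med 10.7 max 19.3 mm t -0.284..-0.255
n 0.56 34 z med 17.2 max 21.1 mm t -0.284..-0.255
n 0.57 39 z med 20.8 max 24.6 mm t -0.299..-0.257
n 0.58 20 z med 19.3 max 23.1 mm t -0.284..-0.257
n 0.59 12 z med 20.1 max 21.9 mm t -0.275..-0.255
```

Depth shows the near rim at about 24 mm and the far rim at 17 mm, so it's tipping up with the fingers. Following the arc.

Emit:
{"op": "arm_command", "data": {"moves": [{"x": -0.002, "y": 0, "z": 0.001, "twist": 0, "fingers": 0.6}, {"x": -0.004, "y": 0, "z": 0.0015, "twist": 0, "fingers": 0.6}, {"x": -0.006, "y": 0, "z": 0.002, "twist": 0, "fingers": 0.6}, {"x": -0.008, "y": 0, "z": 0.0025, "twist": 0, "fingers": 0.6}, {"x": -0.01, "y": 0, "z": 0.003, "twist": 0, "fingers": 0.6}]}}

```text
t: 5.7
eef_pos: [0.5118, -0.0755, 0.0418]
tool_rot: [-0.103, 0.702, 0.103, 0.697]
contact_force: [-10.1, -7.5, 1.3]
grip_width: 0.0558
```

Run:
```python
from h import *
f=snap("side","pics/side4.png"); profile(f,(285,330,210,260))
a=cv2.imread("pics/side4.png")[190:270,240:340]; cv2.imwrite("pics/side4z.png",cv2.resize(a,None,fx=6,fy=6,interpolation=3))
show()
```

```text
n 0.48 33 z med 32.2 max 45.5 mm t -0.287..-0.259
n 0.49 17 z med 28.8 max 159.6 mm t -0.285..-0.259
n 0.50 21 z med 28.1 max 152.1 mm t -0.310..-0.255
n 0.51 17 z med 16.9 max 28.7 mm t -0.284..-0.255
n 0.52 26 z med 23.0 max 27.8 mm t -0.284..-0.255
n 0.53 19 z med 20.6 max 26.3 mm t -0.286..-0.257
n 0.54 21 z med 12.0 max 25.9 mm t -0.288..-0.255
n 0.55 22 z med 10.5 max 20.5 mm t -0.285..-0.256
n 0.56 35 z med 17.7 max 24.1 mm t -0.302..-0.256
n 0.57 34 z med 20.6 max 24.8 mm t -0.297..-0.255
n 0.58 22 z med 18.9 max 24.0 mm t -0.287..-0.255
n 0.59 11 z med 19.9 max 22.2 mm t -0.274..-0.255
t 5.75 pos [ 0.5118 -0.0755  0.0421] n,t 0.4685 -0.2194 tipz 0.0231 F n,t,z [-13.67  -3.73   2.01] w 0.0558
[[-0.008, -0.288, 0.958], [-0.001, 0.958, 0.288], [-1.0, 0.001, -0.008]] joints [-0.36  0.42  1.84 -0.    0.88 -2.22]
```

View pics/side4z.png

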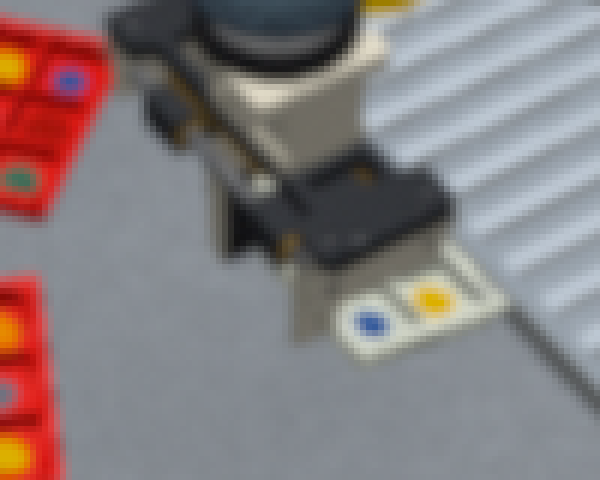

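Emit:
{"op": "arm_command", "data": {"moves": [{"x": -0.002, "y": 0, "z": -0.0005, "twist": 0, "fingers": 0.6}, {"x": -0.004, "y": 0, "z": 0.0, "twist": 0, "fingers": 0.6}, {"x": -0.006, "y": 0, "z": 0.0005, "twist": 0, "fingers": 0.6}, {"x": -0.008, "y": 0, "z": 0.001, "twist": 0, "fingers": 0.6}, {"x": -0.01, "y": 0, "z": 0.002, "twist": 0, "fingers": 0.6}]}}

```text
t: 6.25
eef_pos: [0.5141, -0.0748, 0.052]
tool_rot: [-0.103, 0.702, 0.103, 0.697]
contact_force: [-10.4, -7.1, 3.5]
grip_width: 0.0559
```

Run:
```python
from h import *
f=snap("side","pics/side5.png"); profile(f,(285,330,210,260))
a=cv2.imread("pics/side5.png")[190:270,240:340]; cv2.imwrite("pics/side5z.png",cv2.resize(a,None,fx=6,fy=6,interpolation=3))
show()
```

```text
n 0.48 27 z med 41.5 max 45.5 mm t -0.286..-0.255
n 0.49 12 z med 39.0 max 44.1 mm t -0.283..-0.259
n 0.50 17 z med 36.1 max 161.8 mm t -0.308..-0.257
n 0.51 20 z med 25.5 max 38.2 mm t -0.287..-0.256
n 0.52 25 z med 28.2 max 33.5 mm t -0.286..-0.256
n 0.53 12 z med 24.4 max 32.0 mm t -0.286..-0.256
n 0.54 17 z med 14.8 max 28.3 mm t -0.285..-0.256
n 0.55 24 z med 16.1 max 23.0 mm t -0.286..-0.256
n 0.56 26 z med 19.1 max 24.6 mm t -0.286..-0.255
n 0.57 40 z med 20.4 max 24.2 mm t -0.300..-0.255
n 0.58 19 z med 18.0 max 24.0 mm t -0.285..-0.256
n 0.59 13 z med 18.9 max 21.9 mm t -0.273..-0.255
t 6.3 pos [ 0.5141 -0.0748  0.0523] n,t 0.4709 -0.2194 tipz 0.0333 F n,t,z [-11.91  -2.86   2.2 ] w 0.0562
[[-0.007, -0.288, 0.958], [-0.001, 0.958, 0.288], [-1.0, 0.001, -0.007]] joints [-0.36  0.41  1.83 -0.    0.91 -2.22]
```

View pics/side5z.png

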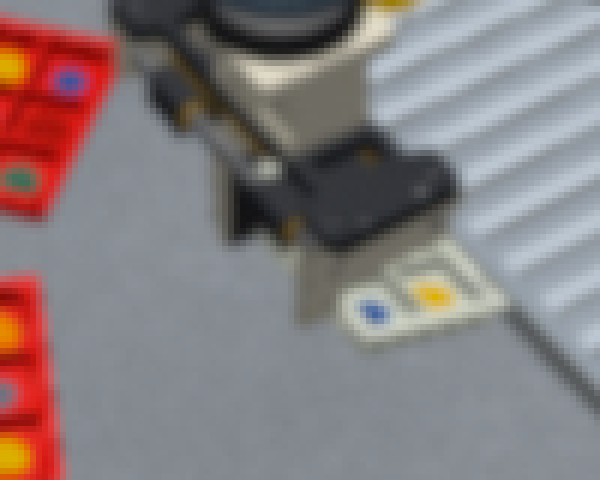

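Tilt is now about 19° with forces around 12 N. The fingertips will settle under the rim as it comes up, so I keep to the computed arc.

Emit:
{"op": "arm_command", "data": {"moves": [{"x": -0.003, "y": 0, "z": 0.001, "twist": 0, "fingers": 0.6}, {"x": -0.006, "y": 0, "z": 0.002, "twist": 0, "fingers": 0.6}, {"x": -0.009, "y": 0, "z": 0.0035, "twist": 0, "fingers": 0.6}, {"x": -0.0125, "y": 0, "z": 0.005, "twist": 0, "fingers": 0.6}, {"x": -0.0125, "y": 0, "z": 0.0055, "twist": 0, "fingers": 0.6}]}}

```text
t: 6.8
eef_pos: [0.5189, -0.0734, 0.065]
tool_rot: [-0.103, 0.702, 0.103, 0.697]
contact_force: [-13.2, -7.3, 5.8]
grip_width: 0.0558
```

Run:
```python
from h import *
f=snap("side","pics/side6.png"); profile(f,(285,330,200,260))
a=cv2.imread("pics/side6.png")[190:270,240:340]; cv2.imwrite("pics/side6z.png",cv2.resize(a,None,fx=6,fy=6,interpolation=3))
show()
```

```text
n 0.48 10 z med 55.0 max 64.1 mm t -0.283..-0.260
n 0.49 23 z med 52.3 max 191.9 mm t -0.285..-0.261
n 0.50 11 z med 47.7 max 184.6 mm t -0.286..-0.256
n 0.51 15 z med 43.1 max 152.1 mm t -0.287..-0.256
n 0.52 23 z med 33.8 max 41.1 mm t -0.287..-0.255
n 0.53 9 z med 31.2 max 36.3 mm t -0.286..-0.256
n 0.54 14 z med 24.7 max 32.1 mm t -0.286..-0.257
n 0.55 21 z med 18.3 max 26.2 mm t -0.285..-0.257
n 0.56 29 z med 19.0 max 26.0 mm t -0.298..-0.258
n 0.57 32 z med 20.7 max 24.3 mm t -0.300..-0.256
n 0.58 21 z med 17.6 max 24.1 mm t -0.285..-0.255
n 0.59 13 z med 19.2 max 22.1 mm t -0.274..-0.256
t 6.85 pos [ 0.5188 -0.0734  0.0648] n,t 0.4758 -0.2194 tipz 0.0458 F n,t,z [-14.47  -3.03   4.64] w 0.0562
[[-0.008, -0.288, 0.958], [-0.001, 0.958, 0.288], [-1.0, 0.001, -0.008]] joints [-0.35  0.4   1.81 -0.    0.94 -2.21]
```

View pics/side6z.png

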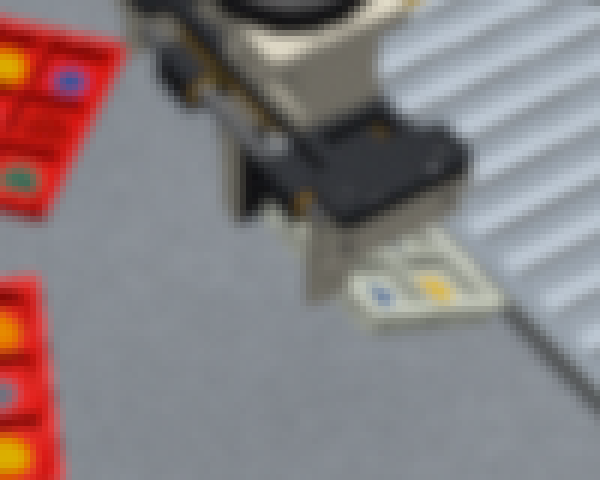

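Emit:
{"op": "arm_command", "data": {"moves": [{"x": -0.003, "y": 0, "z": 0.0015, "twist": 0, "fingers": 0.6}, {"x": -0.006, "y": 0, "z": 0.0035, "twist": 0, "fingers": 0.6}, {"x": -0.009, "y": 0, "z": 0.006, "twist": 0, "fingers": 0.6}, {"x": -0.012, "y": 0, "z": 0.009, "twist": 0, "fingers": 0.6}, {"x": -0.0145, "y": 0, "z": 0.012, "twist": 0, "fingers": 0.6}, {"x": -0.017, "y": 0, "z": 0.015, "twist": 0, "fingers": 0.6}, {"x": -0.0195, "y": 0, "z": 0.0185, "twist": 0, "fingers": 0.6}]}}

```text
t: 7.55
eef_pos: [0.5388, -0.0673, 0.085]
tool_rot: [-0.103, 0.701, 0.103, 0.698]
contact_force: [-6.1, -0.4, 7.0]
grip_width: 0.0558
```

Run:
```python
from h import *
f=snap("side","pics/side7.png"); profile(f,(285,330,200,260))
a=cv2.imread("pics/side7.png")[180:260,240:340]; cv2.imwrite("pics/side7z.png",cv2.resize(a,None,fx=6,fy=6,interpolation=3))
show()
```

```text
n 0.50 30 z med 66.7 max 151.5 mm t -0.306..-0.257
n 0.51 18 z med 71.3 max 150.2 mm t -0.305..-0.258
n 0.52 6 z med 59.7 max 152.7 mm t -0.307..-0.278
n 0.53 12 z med 45.4 max 196.7 mm t -0.306..-0.256
n 0.54 3 z med 39.1 max 39.8 mm t -0.286..-0.279
n 0.56 5 z med 15.4 max 25.1 mm t -0.266..-0.258
n 0.57 36 z med 20.7 max 25.2 mm t -0.299..-0.256
n 0.58 20 z med 17.8 max 23.1 mm t -0.286..-0.255
n 0.59 14 z med 19.7 max 23.5 mm t -0.276..-0.255
t 7.6 pos [ 0.5396 -0.0672  0.0855] n,t 0.4975 -0.2194 tipz 0.0665 F n,t,z [-5.84  1.57  7.2 ] w 0.0561
[[-0.002, -0.287, 0.958], [-0.0, 0.958, 0.287], [-1.0, 0.0, -0.002]] joints [-0.33  0.4   1.74 -0.    1.   -2.19]
```

View pics/side7z.png

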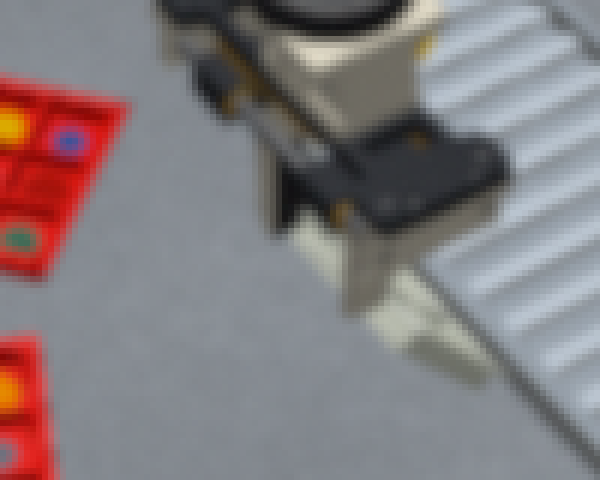

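Tilt is about 55°; the fingertips sit in the notch between rim and wall. The positive Fz means they're bearing down on the wall, so I raise more than I advance to lift by the rim.

Emit:
{"op": "arm_command", "data": {"moves": [{"x": -0.003, "y": 0, "z": 0.0, "twist": 0, "fingers": 0.6}, {"x": -0.006, "y": 0, "z": 0.001, "twist": 0, "fingers": 0.6}, {"x": -0.009, "y": 0, "z": 0.004, "twist": 0, "fingers": 0.6}, {"x": -0.0115, "y": 0, "z": 0.007, "twist": 0, "fingers": 0.6}]}}

```text
t: 8.0
eef_pos: [0.5476, -0.0652, 0.0966]
tool_rot: [-0.103, 0.699, 0.102, 0.7]
contact_force: [0.6, -0.9, -0.2]
grip_width: 0.056
```

Run:
```python
from h import *
f=snap("side","pics/side8.png"); profile(f,(285,330,190,260))
a=cv2.imread("pics/side8.png")[180:260,240:340]; cv2.imwrite("pics/side8z.png",cv2.resize(a,None,fx=6,fy=6,interpolation=3))
show()
```

```text
n 0.50 3 z med 70.9 max 71.8 mm t -0.278..-0.259
n 0.51 35 z med 71.8 max 84.0 mm t -0.285..-0.256
n 0.52 6 z med 77.4 max 80.3 mm t -0.277..-0.257
n 0.56 4 z med 23.4 max 25.1 mm t -0.282..-0.261
n 0.57 32 z med 20.9 max 24.6 mm t -0.300..-0.258
n 0.58 18 z med 19.3 max 21.8 mm t -0.285..-0.263
n 0.59 13 z med 19.7 max 26.2 mm t -0.276..-0.255
t 8.05 pos [ 0.5483 -0.0651  0.097 ] n,t 0.5065 -0.22 tipz 0.078 F n,t,z [0.17 0.14 0.6 ] w 0.056
[[0.002, -0.287, 0.958], [-0.0, 0.958, 0.287], [-1.0, -0.001, 0.002]] joints [-0.32  0.39  1.71  0.    1.03 -2.18]
```

View pics/side8z.png

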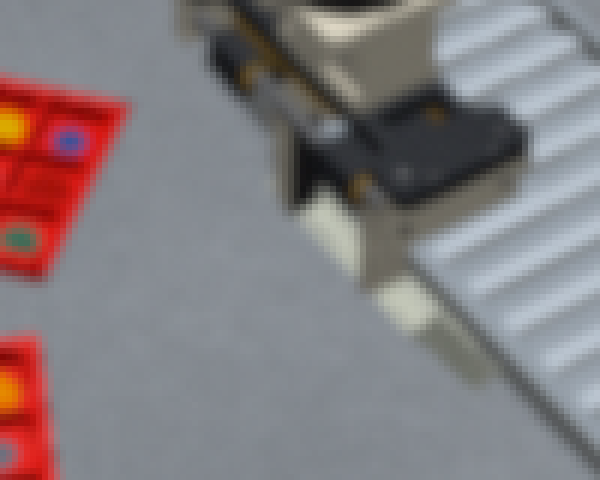

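Emit:
{"op": "arm_command", "data": {"moves": [{"x": -0.001, "y": 0, "z": 0.005, "twist": 0, "fingers": 0.6}, {"x": -0.002, "y": 0, "z": 0.01, "twist": 0, "fingers": 0.6}, {"x": -0.004, "y": 0, "z": 0.016, "twist": 0, "fingers": 0.6}, {"x": -0.006, "y": 0, "z": 0.022, "twist": 0, "fingers": 0.6}, {"x": -0.0075, "y": 0, "z": 0.028, "twist": 0, "fingers": 0.6}]}}

```text
t: 8.55
eef_pos: [0.5746, -0.057, 0.1039]
tool_rot: [-0.103, 0.7, 0.103, 0.7]
contact_force: [-0.7, -0.2, -0.5]
grip_width: 0.0558
```

Run:
```python
from h import *
f=snap("side","pics/side9.png"); profile(f,(285,340,180,260))
a=cv2.imread("pics/side9.png")[180:260,240:340]; cv2.imwrite("pics/side9z.png",cv2.resize(a,None,fx=6,fy=6,interpolation=3))
show()
```

```text
n 0.53 24 z med 80.8 max 99.0 mm t -0.280..-0.256
n 0.54 33 z med 83.8 max 94.0 mm t -0.286..-0.256
n 0.55 3 z med 219.1 max 222.4 mm t -0.281..-0.261
n 0.57 36 z med 21.1 max 210.8 mm t -0.309..-0.263
n 0.58 40 z med 19.3 max 25.2 mm t -0.309..-0.255
n 0.59 49 z med 18.0 max 23.5 mm t -0.307..-0.256
n 0.60 37 z med 18.4 max 22.7 mm t -0.306..-0.256
n 0.61 34 z med 17.7 max 24.5 mm t -0.297..-0.256
n 0.62 21 z med 19.0 max 23.9 mm t -0.282..-0.256
n 0.63 8 z med 17.8 max 22.2 mm t -0.272..-0.255
t 8.6 pos [ 0.5756 -0.0569  0.1042] n,t 0.535 -0.2199 tipz 0.0852 F n,t,z [ 1.52 -0.78  0.07] w 0.0555
[[0.002, -0.287, 0.958], [-0.0, 0.958, 0.287], [-1.0, -0.001, 0.002]] joints [-0.29  0.43  1.64  0.    1.07 -2.15]
```

View pics/side9z.png

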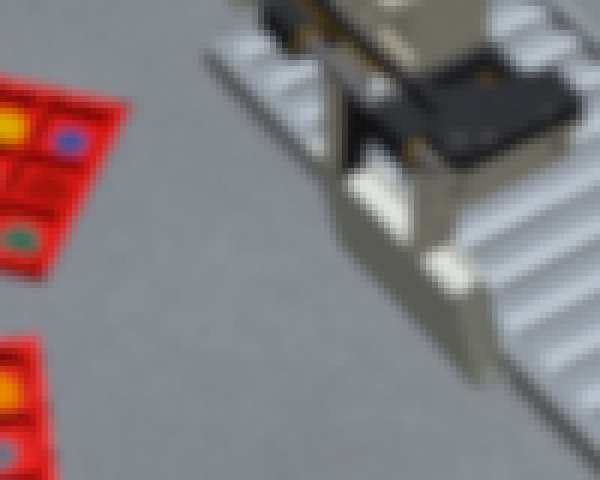

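Nearly upright, wells facing the board. Pushing the top edge over now.

Emit:
{"op": "arm_command", "data": {"moves": [{"x": -0.001, "y": 0, "z": 0.005, "twist": 0, "fingers": 0.6}, {"x": -0.002, "y": 0, "z": 0.01, "twist": 0, "fingers": 0.6}, {"x": -0.002, "y": 0, "z": 0.015, "twist": 0, "fingers": 0.6}, {"x": -0.002, "y": 0, "z": 0.02, "twist": 0, "fingers": 0.6}, {"x": -0.0015, "y": 0, "z": 0.025, "twist": 0, "fingers": 0.6}, {"x": -0.001, "y": 0, "z": 0.03, "twist": 0, "fingers": 0.6}]}}

```text
t: 9.2
eef_pos: [0.6032, -0.0485, 0.1053]
tool_rot: [-0.103, 0.699, 0.102, 0.7]
contact_force: [-1.3, 1.0, 7.6]
grip_width: 0.0559
```

Run:
```python
from h import *
f=snap("side","pics/side10.png")
a=cv2.imread("pics/side10.png")[170:250,250:350]; cv2.imwrite("pics/side10z.png",cv2.resize(a,None,fx=6,fy=6,interpolation=3))
show()
```

```text
t 9.25 pos [ 0.6041 -0.0483  0.1054] n,t 0.5647 -0.2198 tipz 0.0864 F n,t,z [0.18 1.35 4.06] w 0.0559
[[0.002, -0.287, 0.958], [-0.0, 0.958, 0.287], [-1.0, -0.001, 0.002]] joints [-0.26  0.47  1.57  0.    1.1  -2.13]
```

View pics/side10z.png

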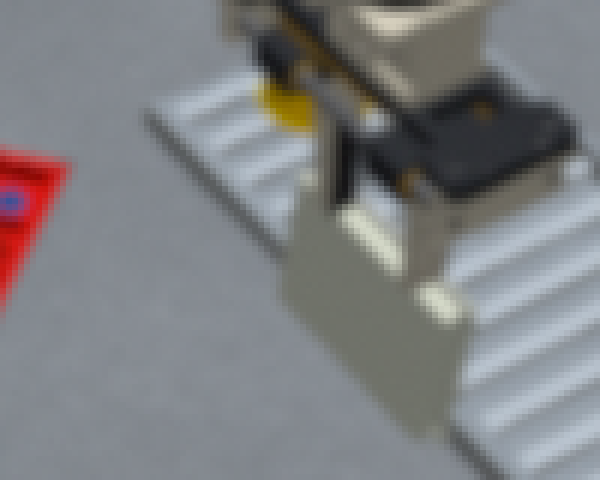

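Emit:
{"op": "arm_command", "data": {"moves": [{"x": -0.0005, "y": 0, "z": 0.006, "twist": 0, "fingers": 0.6}, {"x": -0.0005, "y": 0, "z": 0.012, "twist": 0, "fingers": 0.6}, {"x": 0.0, "y": 0, "z": 0.018, "twist": 0, "fingers": 0.6}, {"x": 0.001, "y": 0, "z": 0.023, "twist": 0, "fingers": 0.6}]}}

```text
t: 9.65
eef_pos: [0.6253, -0.0417, 0.1034]
tool_rot: [-0.103, 0.7, 0.103, 0.7]
contact_force: [-0.7, 0.0, 0.2]
grip_width: 0.0557
```

Run:
```python
from h import *
f=snap("side","pics/side11.png")
a=cv2.imread("pics/side11.png")[160:250,250:350]; cv2.imwrite("pics/side11z.png",cv2.resize(a,None,fx=6,fy=6,interpolation=3))
show()
```

```text
t 9.7 pos [ 0.6257 -0.0416  0.1032] n,t 0.5874 -0.2196 tipz 0.0842 F n,t,z [ 1.09  0.13 -0.76] w 0.0558
[[0.0, -0.287, 0.958], [0.0, 0.958, 0.287], [-1.0, 0.0, 0.0]] joints [-0.24  0.51  1.51  0.    1.12 -2.11]
```

View pics/side11z.png

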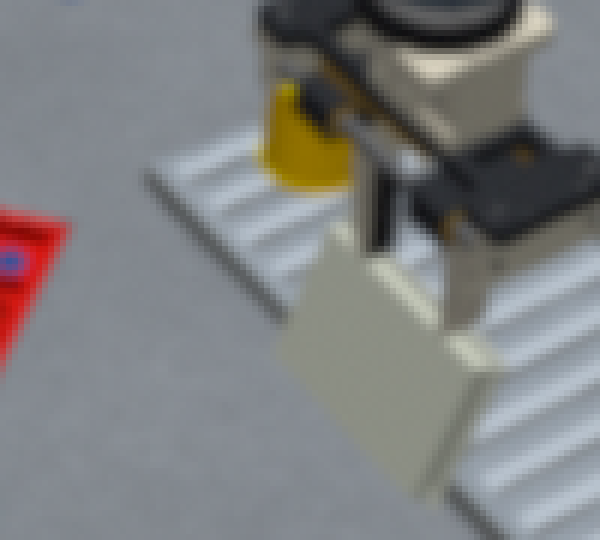

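Emit:
{"op": "arm_command", "data": {"moves": [{"x": 0.001, "y": 0, "z": 0.005, "twist": 0, "fingers": 0.6}, {"x": 0.003, "y": 0, "z": 0.01, "twist": 0, "fingers": 0.6}, {"x": 0.005, "y": 0, "z": 0.015, "twist": 0, "fingers": 0.6}, {"x": 0.006, "y": 0, "z": 0.018, "twist": 0, "fingers": 0.6}]}}

```text
t: 10.1
eef_pos: [0.6423, -0.0366, 0.0973]
tool_rot: [-0.103, 0.7, 0.103, 0.7]
contact_force: [-0.8, -0.3, -0.5]
grip_width: 0.0556
```

Run:
```python
from h import *
f=snap("side","pics/side12.png")
a=cv2.imread("pics/side12.png")[160:250,250:350]; cv2.imwrite("pics/side12z.png",cv2.resize(a,None,fx=6,fy=6,interpolation=3))
show()
```

```text
t 10.15 pos [ 0.6425 -0.0366  0.0972] n,t 0.6049 -0.2196 tipz 0.0782 F n,t,z [ 0.62 -0.41  0.36] w 0.0562
[[-0.0, -0.287, 0.958], [0.0, 0.958, 0.287], [-1.0, 0.0, -0.0]] joints [-0.23  0.54  1.47  0.    1.13 -2.09]
```

View pics/side12z.png

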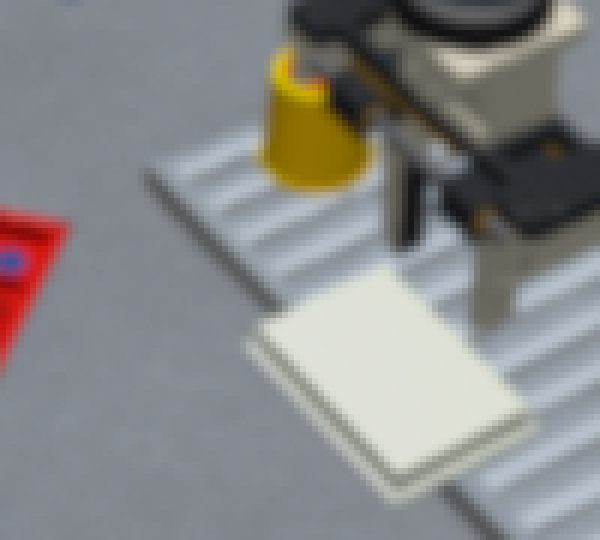

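It went over and lies wells down on the board, overhanging the front edge at zoom (250–400, 340–490). Measuring it, then going round behind.

Emit:
{"op": "arm_command", "data": {"moves": [{"x": -0.01, "y": 0, "z": -0.04, "twist": 0, "fingers": 0.6}, {"x": -0.01, "y": 0, "z": -0.08, "twist": 0, "fingers": 0.6}, {"x": -0.01, "y": 0, "z": -0.12, "twist": 0, "fingers": 0.6}, {"x": -0.01, "y": 0, "z": -0.14, "twist": 0, "fingers": 0.6}, {"x": -0.01, "y": 0, "z": -0.14, "twist": 0, "fingers": 0.6}]}}

```text
t: 10.65
eef_pos: [0.5053, -0.0772, 0.1078]
tool_rot: [-0.102, 0.7, 0.102, 0.699]
contact_force: [-0.4, -0.2, 0.2]
grip_width: 0.0558
```

Run:
```python
from h import *
import pickle
for c in("side","top"):
    f=snap(c,f"pics/{c}13.png"); pickle.dump(f,open(f"{c}13.pkl","wb"))
    C=cloud(f); nn=C@n; tt=C@t
    m=(C[...,2]>.029)&(C[...,2]<.044)&(nn>.51)&(nn<.72)&(tt>-.34)&(tt<-.12)&(f["pixels"].min(-1)>110)
    P=C[m]; print(c,m.sum(),"z",np.median(P[:,2]), "n pct",np.percentile(P@n,[1,2,98,99]),"t",np.percentile(P@t,[1,99]))
    r=cv2.minAreaRect(np.c_[P@n,P@t].astype(np.float32)*1000); print(r)
for c in("side","top"):
    a=cv2.imread(f"pics/{c}13.png"); a=a[150:290,240:420] if c=="side" else a[100:240,200:380]; cv2.imwrite(f"pics/{c}13z.png",cv2.resize(a,None,fx=4,fy=4,interpolation=3))
show()
```

```text
side 657 z 0.03667138138960524 n pct [0.53897189 0.53963861 0.61908199 0.61990833] t [-0.28065244 -0.17842525]
((579.8501586914062, -224.7874755859375), (115.76460266113281, 83.75900268554688), 88.3752212524414)
top 459 z 0.03695500463244472 n pct [0.54796942 0.55206229 0.61791875 0.61818948] t [-0.27778825 -0.158585  ]
((585.9856567382812, -220.30621337890625), (168.15444946289062, 134.3240203857422), 65.65724182128906)
t 10.75 pos [ 0.5085 -0.0773  0.1083] n,t 0.4648 -0.2201 tipz 0.0893 F n,t,z [0.53 0.01 0.42] w 0.0561
[[0.002, -0.286, 0.958], [-0.0, 0.958, 0.286], [-1.0, -0.001, 0.001]] joints [-0.37  0.32  1.8   0.    1.02 -2.23]
```

View pics/side13z.png

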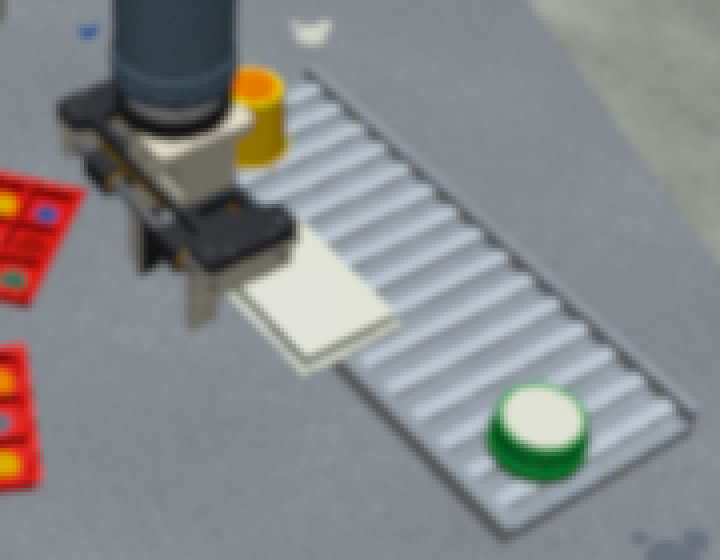

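View pics/top13z.png

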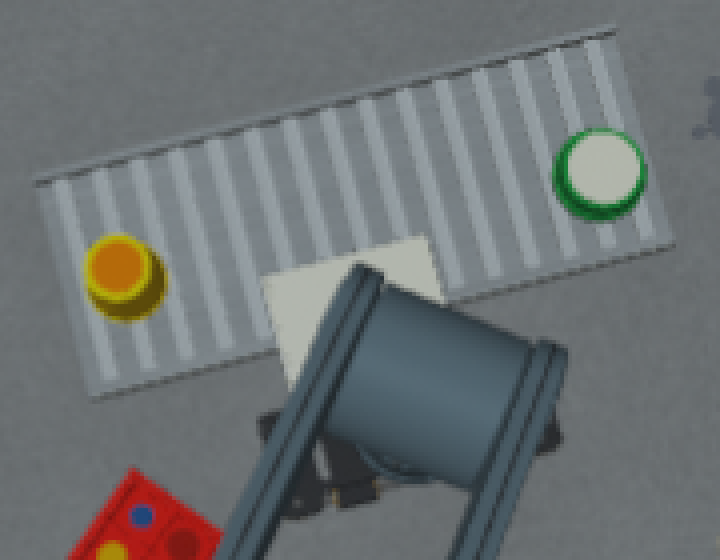

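Flat, wells down (underside at 36.7 mm), rim n ≈ 0.534–0.625 against the board edge at 0.565, so about 31 mm hangs over. I'll push it about 45 mm with the tips at z ≈ 27 mm.

Emit:
{"op": "arm_command", "data": {"moves": [{"x": 0.03, "y": 0, "z": 0, "twist": 0, "fingers": 0.6}, {"x": 0.055, "y": 0, "z": 0.01, "twist": 0, "fingers": 0.6}, {"x": 0.062, "y": 0, "z": 0.03, "twist": 0, "fingers": 0.6}, {"x": 0.062, "y": 0, "z": 0.05, "twist": 0, "fingers": 0.6}, {"x": 0.062, "y": 0, "z": 0.058, "twist": 0, "fingers": 0.6}, {"x": 0.062, "y": 0, "z": 0.064, "twist": 0, "fingers": 0.6}, {"x": 0.062, "y": 0, "z": 0.07, "twist": 0, "fingers": 0.6}, {"x": 0.062, "y": 0, "z": 0.076, "twist": 0, "fingers": 0.6}]}}

```text
t: 11.55
eef_pos: [0.5806, -0.055, 0.0458]
tool_rot: [-0.103, 0.7, 0.103, 0.699]
contact_force: [-0.5, -0.5, -0.5]
grip_width: 0.0555
```

Run:
```python
from h import *
f=snap("side","pics/side14.png")
a=cv2.imread("pics/side14.png")[160:250,250:350]; cv2.imwrite("pics/side14z.png",cv2.resize(a,None,fx=6,fy=6,interpolation=3))
show()
```

```text
t 11.6 pos [ 0.5817 -0.055   0.046 ] n,t 0.5413 -0.2199 tipz 0.027 F n,t,z [ 0.35 -0.99  0.64] w 0.0557
[[0.001, -0.287, 0.958], [-0.0, 0.958, 0.287], [-1.0, -0.0, 0.001]] joints [-0.29  0.51  1.68  0.    0.96 -2.15]
```

View pics/side14z.png

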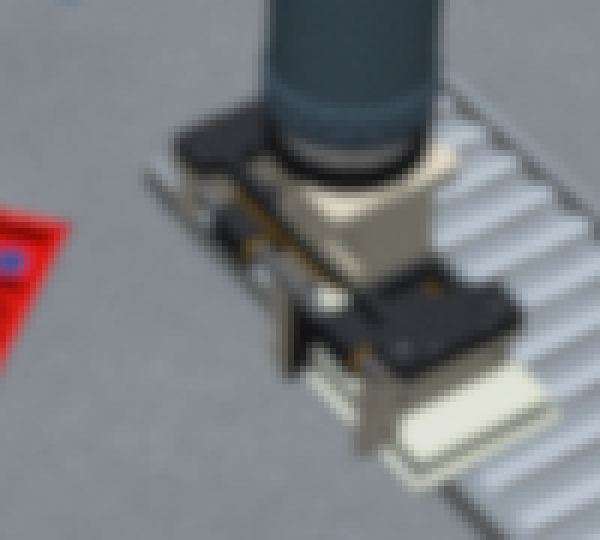

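Emit:
{"op": "arm_command", "data": {"moves": [{"x": 0, "y": 0, "z": 0.006, "twist": 0, "fingers": 0.6}, {"x": 0, "y": 0, "z": 0.012, "twist": 0, "fingers": 0.6}, {"x": 0, "y": 0, "z": 0.018, "twist": 0, "fingers": 0.6}, {"x": 0, "y": 0, "z": 0.024, "twist": 0, "fingers": 0.6}, {"x": 0, "y": 0, "z": 0.03, "twist": 0, "fingers": 0.6}, {"x": 0, "y": 0, "z": 0.034, "twist": 0, "fingers": 0.6}, {"x": 0, "y": 0, "z": 0.037, "twist": 0, "fingers": 0.6}, {"x": 0, "y": 0, "z": 0.037, "twist": 0, "fingers": 0.6}]}}

```text
t: 12.4
eef_pos: [0.6166, -0.0444, 0.0457]
tool_rot: [-0.103, 0.699, 0.103, 0.7]
contact_force: [0.2, -0.5, -0.7]
grip_width: 0.0555
```

Emit:
{"op": "arm_command", "data": {"moves": [{"x": 0, "y": 0, "z": -0.02, "twist": 0, "fingers": 0.6}, {"x": 0, "y": 0, "z": -0.06, "twist": 0, "fingers": 0.6}, {"x": -0.05, "y": 0, "z": -0.1, "twist": 0, "fingers": 0.6}, {"x": -0.1, "y": 0, "z": -0.15, "twist": 0, "fingers": 0.6}, {"x": -0.15, "y": 0, "z": -0.19, "twist": 0, "fingers": 0.6}, {"x": -0.15, "y": 0.05, "z": -0.19, "twist": 0, "fingers": 0.6}, {"x": -0.15, "y": 0.1, "z": -0.19, "twist": 0, "fingers": 0.6}, {"x": -0.15, "y": 0.15, "z": -0.19, "twist": 0, "fingers": 0.6}, {"x": -0.15, "y": 0.2, "z": -0.19, "twist": 0, "fingers": 0.6}, {"x": -0.15, "y": 0.2, "z": -0.19, "twist": 0, "fingers": 0.6}, {"x": -0.15, "y": 0.2, "z": -0.19, "twist": 0, "fingers": 0.6}]}}

```text
t: 13.5
eef_pos: [0.3756, 0.0944, 0.196]
tool_rot: [-0.104, 0.699, 0.104, 0.7]
contact_force: [-0.2, -0.3, 1.1]
grip_width: 0.0559
```

Run:
```python
from h import *
import pickle
for c in("side","top"):
    f=snap(c,f"pics/{c}15.png")
    C=cloud(f); nn=C@n; tt=C@t
    m=(C[...,2]>.029)&(C[...,2]<.044)&(nn>.51)&(nn<.72)&(tt>-.34)&(tt<-.12)&(f["pixels"].min(-1)>110)
    P=C[m]; print(c,m.sum(),"z",np.median(P[:,2]))
    print(cv2.minAreaRect(np.c_[P@n,P@t].astype(np.float32)*1000))
    a=cv2.imread(f"pics/{c}15.png"); a=a[150:290,240:420] if c=="side" else a[100:240,200:380]; cv2.imwrite(f"pics/{c}15z.png",cv2.resize(a,None,fx=4,fy=4,interpolation=3))
show()
```

```text
side 822 z 0.036634303758482645
((630.2901611328125, -220.8892059326172), (122.97064971923828, 83.78700256347656), 89.67743682861328)
top 1055 z 0.0367514299961369
((634.0763549804688, -215.30007934570312), (116.66281127929688, 131.82891845703125), 11.49948501586914)
t 13.6 pos [0.3769 0.0924 0.1959] n,t 0.3876 -0.0198 tipz 0.1769 F n,t,z [-0.33  0.06  0.27] w 0.0558
[[0.001, -0.288, 0.958], [-0.0, 0.958, 0.288], [-1.0, -0.001, 0.001]] joints [-0.05 -0.    1.95 -0.    1.19 -1.91]
```

View pics/side15z.png

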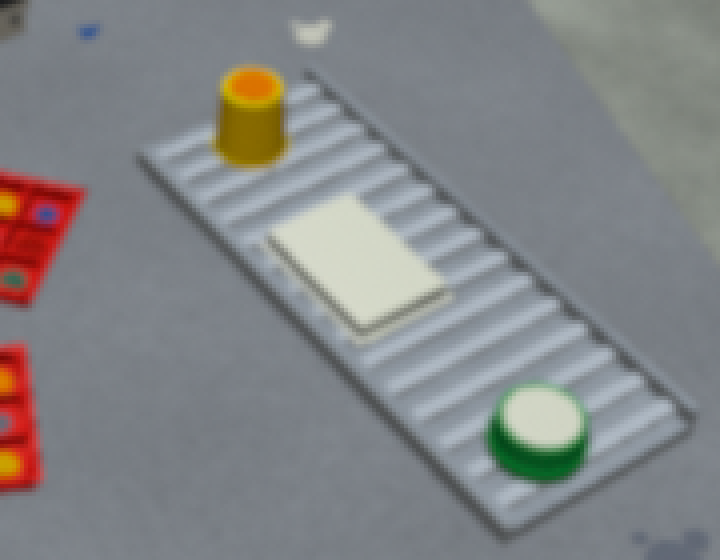

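View pics/top15z.png

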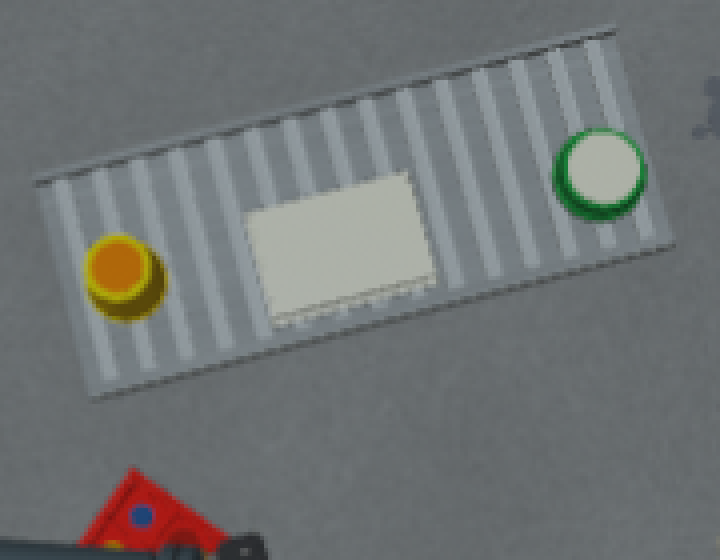

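View pics/top15.png

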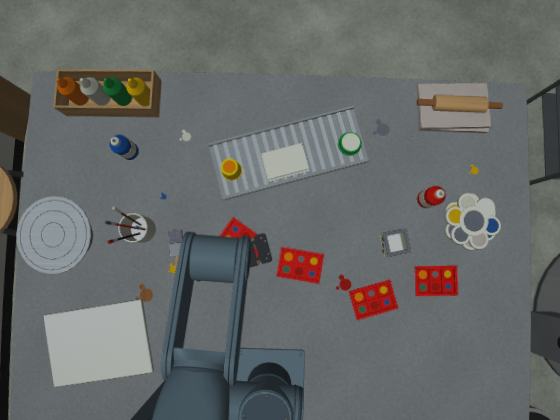

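The palette lies flat, wells down, on the board at side crop (355,262). The front rim is about 20 mm behind the edge, and pot, bowl and red trays haven't moved. Handing in.

Run:
```python
from cell import manip
print(manip.job_done())
```

```text
the job is handed in; nothing more can be done
None
```

The palette now lies flat on the draining board, wells down, with nothing hanging over the front edge. I pushed it against the board with two fingertips and tipped it up on the front edge. It went over onto the board by itself from just past upright, and I then pushed it about 50 mm further on. The palette was never gripped, the fingertip force readings I took stayed under about 16 N, and the job was handed in at about 13.6 s.

- **Palette position:** in both views its underside is 36.7 mm above the table; board top plus palette height should give 36 mm. Its front rim is about 20 mm behind the board's front edge.
- **Alignment:** the side view puts it within about 0.5° of the board. The top-view outline fit gave 11.5° and the wrong size; I discounted it because the picture shows the palette square to the board.
- **Everything else:** in the last pictures the pot, bowl, bottles, brush jar, dice pot and red trays looked where they started, judged by eye. The arm partly hid the brush and one red tray. The gripper was well clear when I handed in.

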